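# Clear away after a glue-up: clamps to the tool drawer, soft glue-ups to the drying drawer

### The job

Someone left the chest's upper drawer, the tool drawer, open with the freshly glued taped blocks lying in it. Put every spring clamp lying about into the upper drawer and all of the taped blocks in it into the cork-lined lower drawer, and leave both drawers fully home; the chest lets only one drawer out at a time, so the blocks must wait on the bench in between. The glue is still soft: never squeeze a block with more than about 30 N of grip, and leave the other things on the bench where they are.

Things in the scene. Friction and masses are not known exactly. Their poses are not given: they have to be found in the camera images.
- chest: low blue steel bench chest, 200 deep (x) x 246 wide (y) x 80 mm high, two grey-fronted drawers one above the other; fixed. Origin: middle of its underside. The drawers slide out along its -x; its +y is to the left of someone who stands before the drawers and looks at them; z up. An interlock pin inside lets only one drawer out at a time: while one is more than about 3 mm out the other is locked shut.
- upper_drawer (a joint): how far the upper (tool) drawer is out, m: 0 fully home, 0.16 fully out. Stays where it is left; about 1.5 N to move.
- lower_drawer (a joint): how far the lower (drying) drawer is out, m: 0 fully home, 0.16 fully out. Stays where it is left; about 1.5 N to move.
- upper_drawer_pull (a point): the upper drawer's pull: a level U-shaped bow of round steel bar 10 mm thick, 40 mm wide over all along the chest's y, standing out 39 mm from the drawer front, 70 mm above the bench. This point is 23 mm out from the front, in the middle of the bow: pinch the bow there from above, across its 40 mm width. It sits 48 mm to the +y side of the chest's middle, so neither pull is above the other. Moves with the drawer.
- lower_drawer_pull (a point): the lower drawer's pull: a level U-shaped bow of round steel bar 10 mm thick, 40 mm wide over all along the chest's y, standing out 39 mm from the drawer front, 34 mm above the bench. This point is 23 mm out from the front, in the middle of the bow: pinch the bow there from above, across its 40 mm width. It sits 48 mm to the -y side of the chest's middle, so neither pull is above the other. Moves with the drawer.
- upper_drawer_in (a point): middle of the upper drawer's inner floor, which is 172 (x) x 206 mm (y), plain grey, 44 mm above the bench; axes as the chest's; moves with the drawer. Sides and back rise only 14 mm above it, the front 31 mm. With the drawer 0.15 m out, all but the rear 20 mm of the floor is clear of the chest.
- lower_drawer_in (a point): the same for the lower drawer: cork-lined inner floor 172 (x) x 206 mm (y), 8 mm above the bench, sides and back 14 mm, front 31 mm; things up to 32 mm high pass under the upper drawer. While the lower drawer is out, the closed upper drawer's pull reaches 39 mm out over the rear of its +y half, 65 mm above the bench: what is lowered in there must stay toward the front.
- drawer_box: grey steel unit of three shut drawers at the back of the bench, 184 (x) x 300 (y) x 205 mm high, not part of the job; origin in the middle of its underside, its front faces its -x. Between it and the vice is a strip of bare bench about 220 mm wide (along the unit's x), where the blocks can wait: its middle line runs 0.225 m before the unit's origin, from y 0.07 to y -0.2 of the unit.
- bench_vice: green bench vice, fixed, 100 mm high, not part of the job; origin under the middle of its base, which reaches 90 mm from it; the screw and bar point away from the grey unit.
- glued_block_1: freshly glued block wrapped in pale masking tape, 28 x 82 x 26 mm (x, y, z), 0.06 kg, lying flat; origin at the middle of its underside, long side along its y. To start, it lies in the open upper drawer, more or less along the drawer's slide; take it across its 28 mm width. May be absent.
- glued_block_2: freshly glued block wrapped in pale masking tape, 28 x 82 x 26 mm (x, y, z), 0.06 kg, lying flat; origin at the middle of its underside, long side along its y. To start, it lies in the open upper drawer, more or less along the drawer's slide; take it across its 28 mm width. May be absent.
- glued_block_3: freshly glued block wrapped in pale masking tape, 28 x 82 x 26 mm (x, y, z), 0.06 kg, lying flat; origin at the middle of its underside, long side along its y. To start, it lies in the open upper drawer, more or less along the drawer's slide; take it across its 28 mm width. May be absent.
- red_clamp: small spring clamp with red grips lying flat on the bench, solid for handling: 46 x 106 x 19 mm (x, y, z), 0.075 kg; origin at the middle of its underside, long side along its y; take it across its 46 mm width. May be absent.
- black_clamp: small spring clamp with black grips lying flat on the chest's rubber top, 80 mm above the bench, solid for handling: 46 x 106 x 19 mm (x, y, z), 0.075 kg; origin at the middle of its underside, long side along its y; take it across its 46 mm width. May be absent.
- pencil: red pencil, 142 mm long and 7 mm thick, lying in front of the grey three-drawer unit; bystander, not to be moved. Origin: middle of its underside.
Mind the look-alikes: they are no part of the job. Leave any pink look-alike of the glued_block_3 alone.

How it is judged:
On the way, in this order (a step that is already met when the one before it is completed fails the run):
1. the upper drawer is pushed fully home (value of joint upper_drawer below 0.005 m), for 0.2 s.
2. with the upper drawer home, the lower drawer is drawn out (value of joint upper_drawer below 0.005 m and value of joint lower_drawer above 0.09 m), for 0.2 s.
At the end, for the whole second after the job is handed in: Both drawers are within 5 mm of home; every glued block that is present lies at rest in the lower drawer and every clamp that is present lies at rest in the upper drawer (value of joint each of upper_drawer, lower_drawer below 0.005 m and x of glued_block_1 in the frame of lower_drawer_in between -0.09 and 0.09 m and y of glued_block_1 in the frame of lower_drawer_in between -0.108 and 0.108 m and z of glued_block_1 in the frame of lower_drawer_in between -0.005 and 0.03 m and linear speed of each of glued_block_1, glued_block_2, glued_block_3, red_clamp, black_clamp below 0.02 m/s and x of glued_block_2 in the frame of lower_drawer_in between -0.09 and 0.09 m and y of glued_block_2 in the frame of lower_drawer_in between -0.108 and 0.108 m and z of glued_block_2 in the frame of lower_drawer_in between -0.005 and 0.03 m and x of glued_block_3 in the frame of lower_drawer_in between -0.09 and 0.09 m and y of glued_block_3 in the frame of lower_drawer_in between -0.108 and 0.108 m and z of glued_block_3 in the frame of lower_drawer_in between -0.005 and 0.03 m and x of red_clamp in the frame of upper_drawer_in between -0.09 and 0.09 m and y of red_clamp in the frame of upper_drawer_in between -0.108 and 0.108 m and z of red_clamp in the frame of upper_drawer_in between -0.005 and 0.03 m and x of black_clamp in the frame of upper_drawer_in between -0.09 and 0.09 m and y of black_clamp in the frame of upper_drawer_in between -0.108 and 0.108 m and z of black_clamp in the frame of upper_drawer_in between -0.005 and 0.03 m); the robot touches nothing.
It fails at once if a glued block is squeezed with more than 50 N by a finger (contact force between the fingers and glued_block_1 above 100 N or contact force between the fingers and glued_block_2 above 100 N or contact force between the fingers and glued_block_3 above 100 N).
It fails at once if a bystander is moved by more than 30 mm (distance of pencil from where it was at the start of the episode above 0.03 m).
Of glued_block_1, glued_block_2, glued_block_3 only 2 to 3 are there at a start; the rules pass over those that are not, and their reading is None.
Of red_clamp, black_clamp only 1 to 2 are there at a start; the rules pass over those that are not, and their reading is None.
At some moment in a run one of glued_block_1, glued_block_2, glued_block_3, red_clamp, black_clamp may be knocked a few centimetres aside while the robot is not near it.
It also fails if it takes over 210 s, if anything falls off the work surface, if the arm or the gripper's body presses on something with over 40 N, if the wrist force passes 120 N, or if a joint passes its speed limit or range.

### The arm

A 6-joint arm with a two-finger parallel gripper is mounted at the origin on a cart in front of the work surface, level with it; the furniture and walls round the work are solid. World frame = base frame: x ahead of the robot, y to its left, z up, the work surface at z = 0. Lengths are in m, angles in rad, forces in N, time in s.
With the tool pointing down it reaches from about 0.25 to 0.775 m from the base axis. Payload 4 kg.
Tool frame: the origin (TCP) lies at the centre of the arm's flange, where the gripper is bolted on; the fingertips stand 199 mm ahead of it and the grasp point (between the pads) lies 180 mm ahead of it (robot.tcp_to_tips is the z of the fingertips in the tool frame, in m); z points along the fingers, y is the line along which they close (so a half turn about z gives the same grasp; the last joint's range is limited). The gripper opens to 94 mm and grips with 3 to 60 N. Pads are 16 mm wide; open, the fingers measure 119 mm over their backs; the gripper's body (75 mm by 177 mm) begins 78 mm behind the grasp point.
Start: joints at [1.042, 0.087, 1.371, -0, 1.684, -0.103], TCP at [0.227, 0.501, 0.405] pointing down, gripper open.
Joint ranges: [-3.1, 3.1], [-0.76, 2.03], [0.27, 2.55], [-1.08, 4.22], [0.17, 2.65], [-2.57, 2.57]. Speed limits (rad/s): [2.79, 2.79, 3.14, 3.14, 3.14, 3.14].

### API

Orientations are given as [roll, pitch, yaw] about the fixed x, y, z axes, in that order (R = Rz(yaw) Ry(pitch) Rx(roll)).
In Python, from bench import robot gives the robot as it stands.
- The arm moves only by the tool play_rows, never from a script. Its arguments are lists of equal length, an entry for each row: "translation": the shift along the tool's x, y, z scaled (see below), a list of three; "twist": the turn, a rotation vector about the tool's x, y, z scaled (see below), a list of three; "gripper": the opening, from -1 (shut) to 1 (fully open). A call has 1 to 8 rows; each row shifts and turns the commanded pose from where the row before left it, along the tool's axes as they then stand; what a row does not reach is not made up. The controller multiplies each number of a shift by 0.04 m and each number of a turn by 0.1 rad. A row lasts 1/10 s, in which the tool goes at most 50 mm and 8.59 degrees, less where a joint would pass 70% of its speed; a pose out of reach is approached as far as the arm can. A call with a number of a shift or a turn outside -1 to 1 is refused whole. A call with a gripper value outside its range is refused whole. The fingers move at their own pace and stop on an object; the grip force is fixed at half the most. Time passes only in rows, so rows that do not move let the fingers close. It gives the time, the measured TCP pose, the force, the opening and the grip force at its end, in the units of the state.
- robot.get_obs(): the state, without advancing time (a new reading comes with each control period).
- robot.snapshot(name): name is "scene" or "top" or "wrist"; returns the picture (420x560x3 uint8, red, green, blue); there is no depth.
- robot.camera_model(name): a dict with "camera_matrix" (3x3 intrinsics, pixels), "k1" (the pictures are not rectified: a ray, as slopes to the right and down, at radius r is drawn at 1 + k1 r^2 times it, then the intrinsics apply), "rvec" (rotation vector, rad) and "tvec" (3), from world to camera coordinates, as OpenCV has them. Camera axes: x right, y down, z forward; pixel columns grow to the right and rows downward; lengths in m; the calibration is good to about 2 mm. A picture is of the moment at which its call begins: read the wrist's pose just before it. camera_model takes no time and is no camera call; for the wrist camera it gives the pose at the moment of the call.
- robot.close_job(): hands the job in; it is judged then, once.
Trained networks look in the newest picture that a camera, given by its name, has taken for a name from the list of things; names that differ only in an ending like _2 or _b are one class to them, and where a whole thing is asked for, a point or a joint stands for the part that bears it (a point fixed in the world has none). Each returns a list of dicts, best first, with "score" (0 to 1); they miss things now and then, are a little off and sometimes report something else, mostly with a low value. They report only what shows in the picture. A call takes as long as a camera call. They do not tell look-alikes from the thing itself.
- robot.recognise(name, camera): "centre" ([x, y, z] in m, in world coordinates, good to about 4 mm: the middle of the surface that is visible of it).
- robot.spot_point(name, camera): "centre" ([x, y, z] in m, in world coordinates, good to about 4 mm: a listed point, or the origin of a listed thing).
The state is a dict: "time": time; "joint_positions": joint angles; "qvel": joint speeds; "joint_torque": joint torques, N m; "tool_pos": TCP position; "ee_rot": TCP orientation; "wrist_force": force on the tool from outside, world axes, zero at the start; "wrist_torque": the same for the moment, N m; "width": finger opening in m; "finger_force": force on a finger pad.
Only numpy, scipy, OpenCV 4.12 (cv2) and the standard library are available. Lean on these libraries where they do the work, as an engineer would, in place of code of your own. Each camera call takes 0.05 s, during which the arm holds its last target. There are 200 camera calls.

## Working session

There is one attempt and no reset: what is moved stays moved. The work goes in short steps, Python scripts to look and compute and a tool call to move; the robot and the scene stay as the last step left them, time stands still between calls to the robot, and variables do not carry over. Pictures are saved under pics/ and viewed, at most 14 in all, crops included, and the job is handed in when it is done.

Besides the shell and the picture viewer there is one more tool, called after "Emit:" in YAML: its name, and indented under it one key for each argument. play_rows: Moves the arm, as the interface text tells. Its arguments: {"type":"object","properties":{"translation":{"type":"array","items":{"type":"array","items":{"type":"number","minimum":-1,"maximum":1}}},"twist":{"type":"array","items":{"type":"array","items":{"type":"number","minimum":-1,"maximum":1}}},"gripper":{"type":"array","items":{"type":"number"}}},"required":["translation","twist","gripper"]}

```bash
mkdir -p pics; ls; cat > h.py <<'E'
import numpy as np, cv2
from bench import robot
def snap(c,f):
    im=robot.snapshot(c); cv2.imwrite('pics/'+f,im[:,:,::-1]); return im
def ray(c,uv,z):
    m=robot.camera_model(c); K=np.array(m['camera_matrix']); R=cv2.Rodrigues(np.array(m['rvec'],float))[0]; t=np.array(m['tvec'],float).ravel()
    d=np.array([(uv[0]-K[0,2])/K[0,0],(uv[1]-K[1,2])/K[1,1]]); s=d.copy()
    for _ in range(20): s=d/(1+m['k1']*(s@s))
    o=-R.T@t; v=R.T@np.array([s[0],s[1],1]); return o+v*(z-o[2])/v[2]
def proj(c,P):
    m=robot.camera_model(c); K=np.array(m['camera_matrix']); R=cv2.Rodrigues(np.array(m['rvec'],float))[0]; t=np.array(m['tvec'],float).ravel()
    p=R@np.array(P,float)+t; s=p[:2]/p[2]; s=s*(1+m['k1']*(s@s)); return K[:2,:2]@s+K[:2,2]
E
python3 - <<'E'
from h import *
o=robot.get_obs(); print({k:np.round(v,3) for k,v in o.items()})
a=snap('top','top0.png'); b=snap('scene','scene0.png')
for c in('top','scene'):
  for n in ['chest','upper_drawer_pull','lower_drawer_pull','upper_drawer_in','drawer_box','bench_vice','glued_block_1','red_clamp','black_clamp','pencil']:
    print(c,n,[(np.round(d['centre'],3).tolist(),round(d['score'],2)) for d in robot.spot_point(n,c)])
E
```

```text
pics
{'time': np.float64(0.0), 'joint_positions': array([ 1.042,  0.088,  1.372, -0.   ,  1.684, -0.103]), 'qvel': array([-0.002, -0.001,  0.001, -0.   , -0.001,  0.001]), 'joint_torque': array([ 0.0000e+00, -3.4020e+01, -3.0242e+01,  7.2000e-02,  3.3000e-02,
       -0.0000e+00]), 'tool_pos': array([0.227, 0.501, 0.404]), 'ee_rot': array([-3.139, -0.   ,  2.716]), 'wrist_force': array([-0.036,  0.996, -0.225]), 'wrist_torque': array([ 0.041, -0.007,  0.025]), 'finger_force': np.float64(0.0), 'width': np.float64(0.094)}
top chest [([0.472, 0.516, -0.003], 0.7)]
top upper_drawer_pull [([0.424, 0.253, 0.07], 0.9)]
top lower_drawer_pull [([0.532, 0.363, 0.047], 0.48)]
top upper_drawer_in [([0.47, 0.372, 0.045], 0.73)]
top drawer_box []
top bench_vice []
top glued_block_1 [([0.533, 0.364, 0.046], 0.65), ([0.388, 0.706, -0.002], 0.61), ([0.474, 0.356, 0.046], 0.56)]
top red_clamp [([0.707, 0.127, -0.001], 0.64), ([0.47, 0.372, 0.045], 0.54), ([0.64, -0.01, -0.0], 0.5)]
top black_clamp []
top pencil [([0.708, 0.127, 0.0], 0.63)]
scene chest [([0.476, 0.515, -0.002], 0.71)]
scene upper_drawer_pull [([0.422, 0.252, 0.07], 0.71), ([0.473, 0.366, 0.044], 0.63)]
scene lower_drawer_pull [([0.53, 0.363, 0.043], 0.2)]
scene upper_drawer_in [([0.475, 0.364, 0.044], 0.72), ([0.531, 0.365, 0.046], 0.16)]
scene drawer_box [([0.762, 0.26, -0.001], 0.78)]
scene bench_vice [([0.466, 0.354, 0.043], 0.34)]
scene glued_block_1 [([0.467, 0.353, 0.041], 0.94), ([0.53, 0.364, 0.042], 0.65), ([0.388, 0.702, -0.002], 0.52)]
scene red_clamp [([0.643, -0.012, -0.006], 0.68)]
scene black_clamp []
scene pencil [([0.71, 0.122, -0.003], 0.7), ([0.64, -0.009, -0.003], 0.63)]
```

View pics/top0.png

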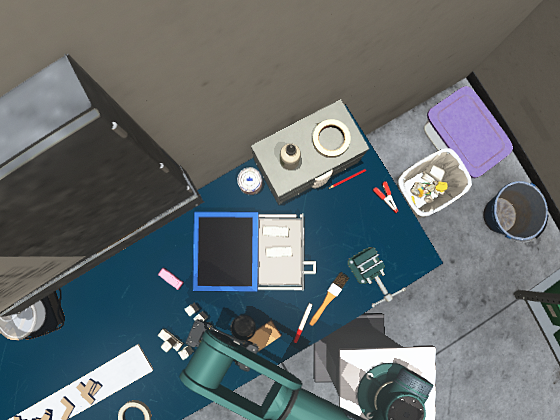

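View pics/scene0.png

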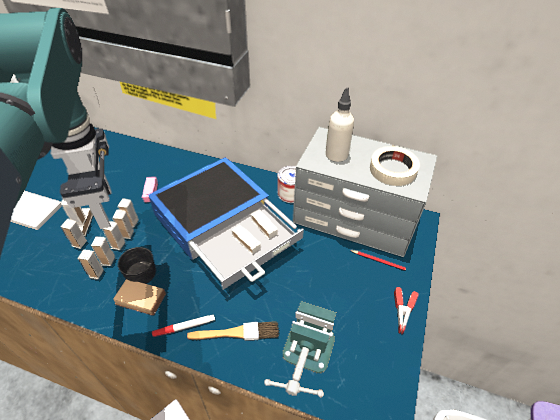

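The top picture shows the open upper drawer (280,250) with two pale blocks at (275,231) and (279,252). The pink look-alike is on the bench at (170,279), the red clamp at (386,197), and no black clamp shows on the rubber top (225,250). The marker (302,323) and pencil (348,179) are bystanders. I'll confirm this in one enlarged crop.

```bash
python3 - <<'E'
from h import *
a=cv2.imread('pics/top0.png'); 
c1=cv2.resize(a[200:300,155:325],None,fx=4.5,fy=4.5,interpolation=cv2.INTER_CUBIC)[:450,:765]
c2=cv2.resize(a[170:220,340:410],None,fx=3,fy=3,interpolation=cv2.INTER_CUBIC)
im=np.zeros((600,765,3),np.uint8); im[:c1.shape[0],:c1.shape[1]]=c1; im[450:600,:210]=c2
t=cv2.imread('pics/scene0.png'); c3=cv2.resize(t[150:290,140:310],None,fx=1.07,fy=1.07); im[450:600,250:432]=c3[:150]
cv2.imwrite('pics/crop0.png',im)
# block contours in top
h=cv2.cvtColor(a,cv2.COLOR_BGR2HSV)
for nm,uv,z in [('chest front L',(259,212),.08),('chest front R',(257,290),.08),('chest back L',(195,213),.08),('chest back R',(194,291),.08)]: print(nm,ray('top',uv,z).round(3))
for nm,box,thr,z in [('drawer',(215,285,262,300),222,.07)]:
  g=cv2.cvtColor(a,cv2.COLOR_BGR2GRAY)
  y0,y1,x0,x1=box; n,l,s,ce=cv2.connectedComponentsWithStats((g[y0:y1,x0:x1]>thr).astype(np.uint8))
  for i in range(1,n):
    if s[i,4]>60:
      pts=np.argwhere(l==i)[:,::-1]+[x0,y0]; W=np.array([ray('top',p,z)[:2] for p in pts]).astype(np.float32)
      print(s[i],cv2.minAreaRect(W),W.mean(0))
m=((h[...,0]<8)|(h[...,0]>172))&(h[...,1]>120)
pts=np.argwhere(m[175:215,365:402])[:,::-1]+[365,175]
W=np.array([ray('top',p,.019)[:2] for p in pts]).astype(np.float32); print(cv2.minAreaRect(W),W.mean(0),len(W))
E
```

```text
chest front L [0.592 0.413 0.08 ]
chest front R [0.351 0.421 0.08 ]
chest back L [0.591 0.613 0.08 ]
chest back R [0.349 0.616 0.08 ]
[ 0  0 34  2 68] ((0.5813196897506714, 0.3525550067424774), (0.10314732044935226, 0.0031403684988617897), 89.33686065673828) [0.58131933 0.35255498]
[   0    4   38   65 2219] ((0.4708646535873413, 0.34761443734169006), (0.1155184656381607, 0.1988014578819275), 89.32206726074219) [0.4667219  0.34707317]
((0.6472311019897461, -0.01113082468509674), (0.10634047538042068, 0.05010324716567993), 43.86726760864258) [0.658754   0.00752258] 142
```

View pics/crop0.png

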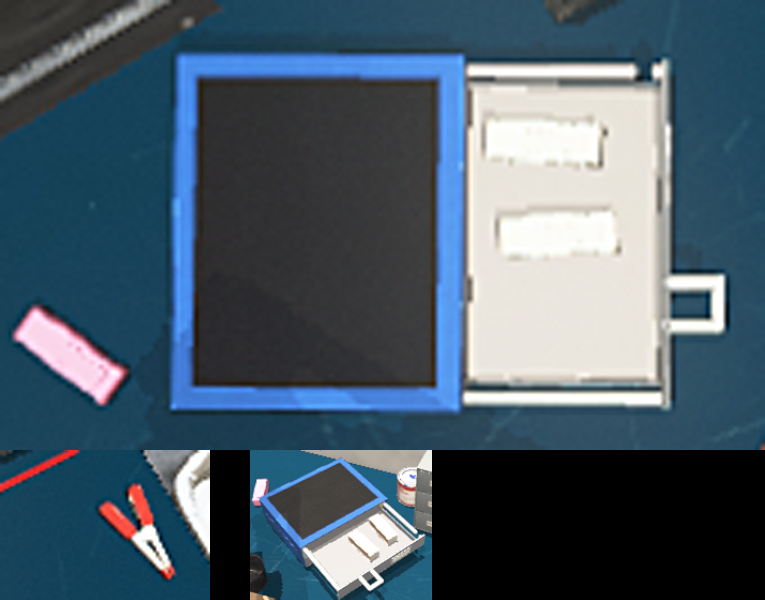

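The crop shows two pale blocks in the drawer, at crop pixels (543,141) and (558,233). The pink block on the bench is the look-alike and stays where it is. The rubber top is empty, so there is no black clamp. The red clamp lies alone at the right.

```bash
cat >> h.py <<'E'
def rows(x,y,z,yaw,n):
    """rows from the measured pose to (x,y,z,yaw), tool down"""
    o=robot.get_obs(); p=o['tool_pos']; w=o['ee_rot'][2]; d=(np.array([x,y,z])-p)/n; dw=((yaw-w+np.pi)%(2*np.pi)-np.pi)/n
    T=[]
    for i in range(n):
        a=w+dw*i; T.append([round(v/.04,3) for v in (d[0]*np.cos(a)+d[1]*np.sin(a), d[0]*np.sin(a)-d[1]*np.cos(a), -d[2])])
    for i in range(0,n,8): print(T[i:i+8],'turn z',round(-dw/.1,3))
E
python3 - <<'E'
from h import *
for n,q in [('A',[(485,117),(602,119),(604,165),(485,157)]),('B',[(500,210),(612,208),(618,252),(497,255)])]:
    P=[ray('top',(u/4.5+155,v/4.5+200),.07)[:2] for u,v in q]; print(n,np.round(P,3).tolist(),np.mean(P,0).round(3))
print('vice',ray('top',(368,265),.1).round(3), 'pencil',ray('top',(331,187),0).round(3),ray('top',(367,170),0).round(3))
for u,v in [(125,513),(145,488),(170,576)]: print('clamp', ray('top',(u/3+340,(v-450)/3+170),.015).round(3))
rows(.5,.33,.40,np.pi/2,12)
E
```

```text
A [[0.549, 0.402], [0.547, 0.321], [0.515, 0.32], [0.521, 0.402]] [0.533 0.361]
B [[0.484, 0.392], [0.485, 0.315], [0.455, 0.311], [0.453, 0.395]] [0.469 0.353]
vice [0.423 0.081 0.1  ] pencil [0.681 0.178 0.   ] [0.737 0.056 0.   ]
clamp [0.664 0.013 0.015]
clamp [ 0.691 -0.011  0.015]
clamp [ 0.594 -0.035  0.015]
[[np.float64(-0.665), np.float64(-0.089), np.float64(0.01)], [np.float64(-0.67), np.float64(-0.026), np.float64(0.01)], [np.float64(-0.67), np.float64(0.038), np.float64(0.01)], [np.float64(-0.663), np.float64(0.102), np.float64(0.01)], [np.float64(-0.65), np.float64(0.165), np.float64(0.01)], [np.float64(-0.632), np.float64(0.226), np.float64(0.01)], [np.float64(-0.607), np.float64(0.285), np.float64(0.01)], [np.float64(-0.577), np.float64(0.341), np.float64(0.01)]] turn z 0.954
[[np.float64(-0.542), np.float64(0.395), np.float64(0.01)], [np.float64(-0.502), np.float64(0.445), np.float64(0.01)], [np.float64(-0.457), np.float64(0.491), np.float64(0.01)], [np.float64(-0.409), np.float64(0.532), np.float64(0.01)]] turn z 0.954
```

Emit:
play_rows:
  translation:
    - [-0.665,-0.09,0.01]
    - [-0.67,-0.03,0.01]
    - [-0.67,0.04,0.01]
    - [-0.66,0.1,0.01]
    - [-0.65,0.165,0.01]
    - [-0.63,0.225,0.01]
    - [-0.61,0.285,0.01]
    - [-0.58,0.34,0.01]
  twist:
    - [0,0,0.955]
    - [0,0,0.955]
    - [0,0,0.955]
    - [0,0,0.955]
    - [0,0,0.955]
    - [0,0,0.955]
    - [0,0,0.955]
    - [0,0,0.955]
  gripper: [1,1,1,1,1,1,1,1]

```text
time: 1.9
tool_pos: [0.4097, 0.386, 0.4015]
ee_rot: [3.141, -0.0, 1.948]
wrist_force: [-0.4, -0.1, 1.3]
width: 0.0941
finger_force: 0.0
```

Emit:
play_rows:
  translation:
    - [-0.54,0.395,0.01]
    - [-0.5,0.445,0.01]
    - [-0.46,0.49,0.01]
    - [-0.41,0.53,0.01]
    - [0,0,0]
    - [0,0,0]
    - [0,0,0]
  twist:
    - [0,0,0.955]
    - [0,0,0.955]
    - [0,0,0.955]
    - [0,0,0.955]
    - [0,0,0]
    - [0,0,0]
    - [0,0,0]
  gripper: [0,0,0,0,0,0,0]

```text
time: 2.6
tool_pos: [0.499, 0.3301, 0.4]
ee_rot: [-3.141, -0.0, 1.572]
wrist_force: [-0.1, -0.4, 0.3]
width: 0.0472
finger_force: 0.0
```

```bash
python3 - <<'E'
from h import *
o=robot.get_obs(); print(o['time'],o['tool_pos'].round(4),o['ee_rot'].round(4),o['width'])
snap('wrist','w1.png')
for n in ['upper_drawer_pull','upper_drawer_in','glued_block_1']:
    print(n,[(np.round(d['centre'],3).tolist(),round(d['score'],2)) for d in robot.spot_point(n,'wrist')])
for P in [(.533,.361,.07),(.469,.353,.07),(.424,.253,.07)]: print(proj('wrist',P).round())
E
```

```text
2.6 [0.499  0.3301 0.4   ] [-3.1411e+00 -5.0000e-04  1.5715e+00] 0.047184837590766374
upper_drawer_pull [([0.422, 0.25, 0.071], 0.65)]
upper_drawer_in [([0.47, 0.367, 0.045], 0.65)]
glued_block_1 [([0.466, 0.35, 0.043], 0.89), ([0.534, 0.366, 0.045], 0.73)]
[315. 170.]
[247. 178.]
[206. 274.]
```

View pics/w1.png

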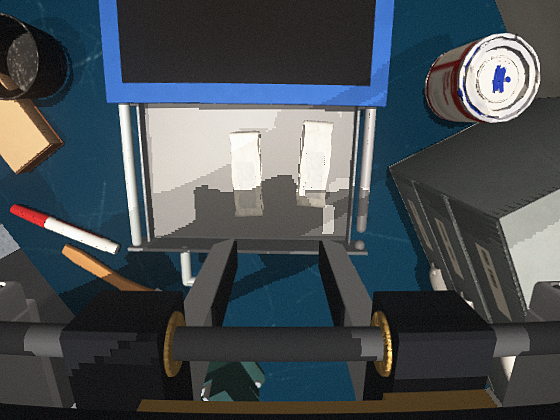

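The wrist view shows blocks A at (315,164) and B at (247,173), which matches the top estimate to a few mm. I'll pick B first.

Emit:
play_rows:
  translation:
    - [0.275,-0.39,0.3]
    - [0.275,-0.39,0.3]
    - [0,0,0.7]
    - [0,0,0.7]
    - [0,0,0.7]
    - [0,0,0.7]
    - [0,0,0.2]
    - [0,0,0.2]
  twist:
    - [0,0,-0.25]
    - [0,0,-0.25]
    - [0,0,0]
    - [0,0,0]
    - [0,0,0]
    - [0,0,0]
    - [0,0,0]
    - [0,0,0]
  gripper: [0,0,0,0,0,0,0,0]

```text
time: 3.6
tool_pos: [0.468, 0.3515, 0.2477]
ee_rot: [-3.141, -0.0, 1.62]
wrist_force: [0.9, -0.0, 0.9]
width: 0.0474
finger_force: 0.0
```

Emit:
play_rows:
  translation:
    - [0,0,0]
    - [0,0,0]
    - [0,0,0]
    - [0,0,0]
    - [0,0,0]
    - [0,0,0]
  twist:
    - [0,0,0]
    - [0,0,0]
    - [0,0,0]
    - [0,0,0]
    - [0,0,0]
    - [0,0,0]
  gripper: [0,-1,-1,-1,-1,-1]

```text
time: 4.2
tool_pos: [0.4685, 0.3514, 0.2491]
ee_rot: [3.14, -0.001, 1.62]
wrist_force: [-0.1, 1.3, 2.6]
width: 0.024
finger_force: 30.0
```

Emit:
play_rows:
  translation:
    - [0,0,-0.5]
    - [0,0,-0.8]
    - [0,0,-0.8]
    - [-0.95,0.41,0]
    - [-0.96,0.41,0]
    - [-0.96,0.41,0]
    - [-0.95,0.4,0]
    - [-0.96,0.4,0]
  twist:
    - [0,0,0]
    - [0,0,0.25]
    - [0,0,0.25]
    - [0,0,0]
    - [0,0,0]
    - [0,0,0]
    - [0,0,0]
    - [0,0,0]
  gripper: [-1,-1,-1,-1,-1,-1,-1,-1]

```text
time: 5.0
tool_pos: [0.5495, 0.1584, 0.3316]
ee_rot: [-3.141, -0.0, 1.57]
wrist_force: [0.6, 0.1, -0.2]
width: 0.0243
finger_force: 30.0
```

Emit:
play_rows:
  translation:
    - [0,0,0]
    - [0,0,0.6]
    - [0,0,0.7]
    - [0,0,0.7]
    - [0,0,0.6]
    - [0,0,0.3]
    - [0,0,0.15]
    - [0,0,0]
  twist:
    - [0,0,0]
    - [0,0,0]
    - [0,0,0]
    - [0,0,0]
    - [0,0,0]
    - [0,0,0]
    - [0,0,0]
    - [0,0,0]
  gripper: [-1,-1,-1,-1,-1,-1,-1,-1]

```text
time: 5.8
tool_pos: [0.5491, 0.1603, 0.2095]
ee_rot: [-3.141, -0.0, 1.57]
wrist_force: [-0.1, -0.8, -0.5]
width: 0.0245
finger_force: 30.0
```

Emit:
play_rows:
  translation:
    - [0,0,0.08]
    - [0,0,0]
    - [0,0,0]
    - [0,0,0]
    - [0,0,0]
    - [0,0,-0.8]
    - [0,0,-0.9]
    - [0,0,-1.2]
  twist:
    - [0,0,0]
    - [0,0,0]
    - [0,0,0]
    - [0,0,0]
    - [0,0,0]
    - [0,0,0]
    - [0,0,0]
    - [0,0,0]
  gripper: [-1,-1,0,0,0,0,0,0]

```text
play_rows: Invalid argument: translation='[[0,0,0.08],[0,0,0],[0,0,0],[0,0,0],[0,0,0],[0,0,-0.8],[0,0,-0.9],[0,0,-1.2]]' does not match type={"type": "array", "items": {"type": "array", "items": {"type": "number", "minimum": -1, "maximum": 1}}}
```

Emit:
play_rows:
  translation:
    - [0,0,0.08]
    - [0,0,0]
    - [0,0,0]
    - [0,0,0]
    - [0,0,0]
    - [0,0,-0.9]
    - [0,0,-0.9]
    - [0,0,-1]
  twist:
    - [0,0,0]
    - [0,0,0]
    - [0,0,0]
    - [0,0,0]
    - [0,0,0]
    - [0,0,0]
    - [0,0,0]
    - [0,0,0]
  gripper: [-1,-1,0,0,0,0,0,0]

```text
time: 6.6
tool_pos: [0.5489, 0.1598, 0.3192]
ee_rot: [-3.14, 0.0, 1.57]
wrist_force: [-0.1, 0.2, 0.2]
width: 0.0469
finger_force: 0.0
```

Emit:
play_rows:
  translation:
    - [1,-0.08,0]
    - [1,-0.08,0]
    - [1,-0.08,0]
    - [1,-0.08,0]
    - [1,-0.08,0]
    - [0,0,0]
    - [0,0,0]
  twist:
    - [0,0,0]
    - [0,0,0]
    - [0,0,0]
    - [0,0,0.3]
    - [0,0,0.3]
    - [0,0,0]
    - [0,0,0]
  gripper: [0,0,0,0,0,0,0]

```text
time: 7.3
tool_pos: [0.5343, 0.3607, 0.3184]
ee_rot: [-3.141, 0.001, 1.512]
wrist_force: [-0.1, 0.1, -0.7]
width: 0.0472
finger_force: 0.0
```

```bash
python3 - <<'E'
from h import *
o=robot.get_obs(); print(o['time'],o['tool_pos'].round(4),o['ee_rot'].round(4),o['width'])
snap('top','t2.png')
for n in ['glued_block_1','red_clamp']:
    print(n,[(np.round(d['centre'],3).tolist(),round(d['score'],2)) for d in robot.spot_point(n,'top')])
snap('wrist','w2.png')
print([(np.round(d['centre'],3).tolist(),round(d['score'],2)) for d in robot.spot_point('glued_block_1','wrist')])
E
```

```text
7.3 [0.5343 0.3607 0.3184] [-3.1414e+00  8.0000e-04  1.5118e+00] 0.04723859073939472
glued_block_1 [([0.387, 0.707, -0.001], 0.63), ([0.552, 0.164, 0.001], 0.51)]
red_clamp [([0.637, -0.009, -0.001], 0.54)]
[([0.552, 0.161, 0.001], 0.95), ([0.534, 0.366, 0.045], 0.77)]
```

Emit:
play_rows:
  translation:
    - [0,-0.03,0.6]
    - [0,0,0.6]
    - [0,0,0.35]
    - [0,0,0.2]
    - [0,0,0]
    - [0,0,0]
    - [0,0,0]
    - [0,0,0]
  twist:
    - [0,0,0]
    - [0,0,0]
    - [0,0,0]
    - [0,0,0]
    - [0,0,0]
    - [0,0,0]
    - [0,0,0]
    - [0,0,0]
  gripper: [-0.1,-0.1,-0.1,-0.1,-0.1,-1,-1,-1]

```text
time: 8.35
tool_pos: [0.5337, 0.3604, 0.2502]
ee_rot: [3.14, -0.001, 1.51]
wrist_force: [-0.4, -0.3, 2.2]
width: 0.0238
finger_force: 30.0
```

Emit:
play_rows:
  translation:
    - [0,0,0]
    - [0,0,0]
  twist:
    - [0,0,0]
    - [0,0,0]
  gripper: [-1,-1]

```text
time: 8.55
tool_pos: [0.5337, 0.3604, 0.2502]
ee_rot: [3.139, -0.001, 1.51]
wrist_force: [-0.1, -1.5, 5.2]
width: 0.024
finger_force: 30.0
```

Emit:
play_rows:
  translation:
    - [0,0,-0.5]
    - [0,0,-0.8]
    - [0,0,-0.8]
    - [-0.94,0.11,0]
    - [-0.94,0.11,0]
    - [-0.94,0.11,0]
    - [-0.94,0.11,0]
    - [-0.94,0.11,0]
  twist:
    - [0,0,0]
    - [0,0,-0.3]
    - [0,0,-0.3]
    - [0,0,0]
    - [0,0,0]
    - [0,0,0]
    - [0,0,0]
    - [0,0,0]
  gripper: [-1,-1,-1,-1,-1,-1,-1,-1]

```text
time: 9.35
tool_pos: [0.555, 0.1707, 0.3322]
ee_rot: [-3.141, 0.0, 1.57]
wrist_force: [-0.2, -0.3, -0.9]
width: 0.0243
finger_force: 30.0
```

Emit:
play_rows:
  translation:
    - [-0.94,0.11,0]
    - [-0.94,0.11,0]
    - [-0.94,0.11,0]
    - [0,0,0]
    - [0,0,0.8]
    - [0,0,0.8]
    - [0,0,0.8]
    - [0,0,0.4]
  twist:
    - [0,0,0]
    - [0,0,0]
    - [0,0,0]
    - [0,0,0]
    - [0,0,0]
    - [0,0,0]
    - [0,0,0]
    - [0,0,0]
  gripper: [-1,-1,-1,-1,-1,-1,-1,-1]

```text
time: 10.15
tool_pos: [0.5669, 0.06, 0.2167]
ee_rot: [-3.135, -0.0, 1.57]
wrist_force: [-0.1, 0.1, -1.2]
width: 0.0243
finger_force: 30.0
```

Emit:
play_rows:
  translation:
    - [0,0,0.3]
    - [0,0,0]
    - [0,0,0]
  twist:
    - [0,0,0]
    - [0,0,0]
    - [0,0,0]
  gripper: [-1,-1,-1]

```text
time: 10.45
tool_pos: [0.5686, 0.0597, 0.2091]
ee_rot: [3.141, -0.0, 1.57]
wrist_force: [0.6, -0.5, -0.6]
width: 0.0243
finger_force: 30.0
```

Emit:
play_rows:
  translation:
    - [0,0,0.08]
    - [0,0,0]
    - [0,0,0]
    - [0,0,0]
    - [0,0,0]
    - [0,0,-0.9]
    - [0,0,-0.9]
    - [0,0,-1]
  twist:
    - [0,0,0]
    - [0,0,0]
    - [0,0,0]
    - [0,0,0]
    - [0,0,0]
    - [0,0,0]
    - [0,0,0]
    - [0,0,0]
  gripper: [-1,-1,0,0,0,0,0,0]

```text
time: 11.25
tool_pos: [0.568, 0.0592, 0.3179]
ee_rot: [-3.14, -0.0, 1.57]
wrist_force: [0.6, -0.4, -0.0]
width: 0.0469
finger_force: 0.0
```

Emit:
play_rows:
  translation:
    - [-0.75,0.45,-0.5]
    - [-0.75,0.45,-0.5]
    - [-0.75,0.45,-0.5]
    - [-0.75,0.45,-0.5]
    - [0,0,0]
    - [0,0,0]
    - [0,0,0]
  twist:
    - [0,0,0]
    - [0,0,0]
    - [0,0,0]
    - [0,0,0]
    - [0,0,0]
    - [0,0,0]
    - [0,0,0]
  gripper: [1,1,1,1,1,1,1]

```text
time: 11.95
tool_pos: [0.6398, -0.06, 0.3964]
ee_rot: [-3.139, -0.001, 1.571]
wrist_force: [-0.0, 0.4, -0.5]
width: 0.0935
finger_force: 0.0
```

```bash
python3 - <<'E'
from h import *
o=robot.get_obs(); print(o['time'],o['tool_pos'].round(4),o['ee_rot'].round(4),o['width'])
a=snap('wrist','w3.png')
for n in ['glued_block_1','red_clamp']:
    print(n,[(np.round(d['centre'],3).tolist(),round(d['score'],2)) for d in robot.spot_point(n,'wrist')])
h=cv2.cvtColor(a,cv2.COLOR_RGB2HSV); m=((h[...,0]<8)|(h[...,0]>172))&(h[...,1]>120)&(h[...,2]>60)
n,l,s,c=cv2.connectedComponentsWithStats(m.astype(np.uint8))
for i in range(1,n):
    if s[i,4]>20: print(s[i],ray('wrist',c[i],.015).round(3))
E
```

```text
11.95 [ 0.6398 -0.06    0.3964] [-3.1395e+00 -1.0000e-03  1.5706e+00] 0.09354325982693694
glued_block_1 [([0.57, 0.063, -0.002], 0.91)]
red_clamp [([0.638, -0.009, -0.007], 0.81)]
[337   0  38  75 590] [0.716 0.099 0.015]
[277  94  38  38 601] [0.656 0.023 0.015]
[289 126  43  25 566] [ 0.672 -0.003  0.015]
[236 156  10  11  41] [ 0.597 -0.027  0.015]
[239 164  12   7  39] [ 0.601 -0.034  0.015]
```

View pics/w3.png

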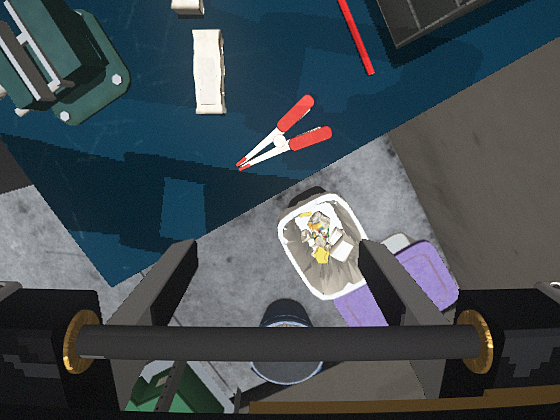

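The wrist view shows the clamp with its tip at (237,165) and handle ends at (310,98) and (331,134). Its axis is about 30° from +x and its centre is (0.638,-0.009). The waiting block is clear of it at (209,72).

Emit:
play_rows:
  translation:
    - [0.64,-0.05,0]
    - [0.64,0,0]
    - [0,0,0.2]
    - [0,0,0.2]
    - [0,0,0.2]
    - [0,0,0.2]
    - [0,0,0.2]
    - [0,0,0.2]
  twist:
    - [0,0,0]
    - [0,0,0]
    - [0,0,0.95]
    - [0,0,0.95]
    - [0,0,0.95]
    - [0,0,0.95]
    - [0,0,0.95]
    - [0,0,0.95]
  gripper: [0.6,0.6,0.6,0.6,0.6,0.6,0.6,0.6]

```text
time: 12.9
tool_pos: [0.6378, -0.0086, 0.3487]
ee_rot: [-3.141, 0.0, 0.997]
wrist_force: [-0.2, 0.0, 0.3]
width: 0.0751
finger_force: 0.0
```

Emit:
play_rows:
  translation:
    - [0,0,0.2]
    - [0,0,0.2]
    - [0,0,0.2]
    - [0,0,0.2]
    - [0,0,0.2]
    - [0,0,0]
    - [0,0,0]
  twist:
    - [0,0,0.95]
    - [0,0,0.95]
    - [0,0,0.95]
    - [0,0,0.95]
    - [0,0,0.87]
    - [0,0,0]
    - [0,0,0]
  gripper: [0.6,0.6,0.6,0.6,0.6,0.6,0.6]

```text
time: 13.6
tool_pos: [0.6379, -0.0089, 0.3092]
ee_rot: [-3.141, 0.001, 0.535]
wrist_force: [0.2, 0.9, 0.5]
width: 0.0754
finger_force: 0.0
```

```bash
python3 - <<'E'
from h import *
a=snap('wrist','w4.png')
o=robot.get_obs(); print(o['time'],o['tool_pos'].round(4),o['ee_rot'].round(4),o['width'])
print([(np.round(d['centre'],3).tolist(),round(d['score'],2)) for d in robot.spot_point('red_clamp','wrist')])
h=cv2.cvtColor(a,cv2.COLOR_RGB2HSV); m=((h[...,0]<8)|(h[...,0]>172))&(h[...,1]>120)&(h[...,2]>60)
n,l,s,c=cv2.connectedComponentsWithStats(m.astype(np.uint8))
for i in range(1,n):
    if s[i,4]>20: print(s[i],ray('wrist',c[i],.015).round(3))
E
```

```text
13.65 [ 0.6381 -0.0091  0.3097] [-3.1416e+00 -2.0000e-04  5.3500e-01] 0.0754603301824941
[([0.641, -0.008, -0.004], 0.72)]
[ 114   43  153   20 1388] [0.71  0.115 0.015]
[245 143  28  58 942] [0.657 0.023 0.015]
[284 142  25  58 940] [ 0.673 -0.003  0.015]
[273 251   6  14  55] [ 0.597 -0.028  0.015]
[281 251   6  14  57] [ 0.601 -0.035  0.015]
```

Emit:
play_rows:
  translation:
    - [0,0,0.7]
    - [0,0,0.7]
    - [0,0,0.7]
    - [0,0,0.35]
    - [0,0,0.2]
    - [0,0,0]
    - [0,0,0]
    - [0,0,0]
  twist:
    - [0,0,0]
    - [0,0,0]
    - [0,0,0]
    - [0,0,0]
    - [0,0,0]
    - [0,0,0]
    - [0,0,0]
    - [0,0,0]
  gripper: [0.6,0.6,0.6,0.6,0.6,0.6,-1,-1]

```text
time: 14.5
tool_pos: [0.639, -0.0097, 0.2055]
ee_rot: [3.14, -0.003, 0.533]
wrist_force: [1.0, 0.0, -0.2]
width: 0.0628
finger_force: 0.0
```

Emit:
play_rows:
  translation:
    - [0,0,0]
    - [0,0,0]
    - [0,0,-0.5]
    - [0,0,-0.9]
    - [0,0,-0.9]
    - [0,0,-0.9]
    - [0,0,0]
  twist:
    - [0,0,0]
    - [0,0,0]
    - [0,0,0]
    - [0,0,0]
    - [0,0,0]
    - [0,0,0]
    - [0,0,0]
  gripper: [-1,-1,-1,-1,-1,-1,-1]

```text
time: 15.2
tool_pos: [0.6393, -0.0096, 0.3393]
ee_rot: [3.134, -0.011, 0.533]
wrist_force: [-0.2, -0.1, 0.3]
width: 0.0456
finger_force: 29.9
```

```bash
python3 - <<'E'
from h import *
rows(.47,.345,.33,np.pi/2,16)
E
```

```text
[[np.float64(0.054), np.float64(-0.612), np.float64(0.015)], [np.float64(0.093), np.float64(-0.607), np.float64(0.015)], [np.float64(0.132), np.float64(-0.6), np.float64(0.015)], [np.float64(0.171), np.float64(-0.59), np.float64(0.015)], [np.float64(0.209), np.float64(-0.577), np.float64(0.015)], [np.float64(0.246), np.float64(-0.563), np.float64(0.015)], [np.float64(0.282), np.float64(-0.546), np.float64(0.015)], [np.float64(0.317), np.float64(-0.526), np.float64(0.015)]] turn z -0.649
[[np.float64(0.35), np.float64(-0.505), np.float64(0.015)], [np.float64(0.382), np.float64(-0.481), np.float64(0.015)], [np.float64(0.412), np.float64(-0.455), np.float64(0.015)], [np.float64(0.441), np.float64(-0.427), np.float64(0.015)], [np.float64(0.468), np.float64(-0.398), np.float64(0.015)], [np.float64(0.493), np.float64(-0.367), np.float64(0.015)], [np.float64(0.515), np.float64(-0.334), np.float64(0.015)], [np.float64(0.536), np.float64(-0.3), np.float64(0.015)]] turn z -0.649
```

Emit:
play_rows:
  translation:
    - [0.05,-0.61,0.015]
    - [0.09,-0.61,0.015]
    - [0.13,-0.6,0.015]
    - [0.17,-0.59,0.015]
    - [0.21,-0.58,0.015]
    - [0.25,-0.56,0.015]
    - [0.28,-0.55,0.015]
    - [0.32,-0.53,0.015]
  twist:
    - [0,0,-0.65]
    - [0,0,-0.65]
    - [0,0,-0.65]
    - [0,0,-0.65]
    - [0,0,-0.65]
    - [0,0,-0.65]
    - [0,0,-0.65]
    - [0,0,-0.65]
  gripper: [-1,-1,-1,-1,-1,-1,-1,-1]

```text
time: 16.0
tool_pos: [0.5522, 0.1687, 0.3253]
ee_rot: [-3.14, 0.001, 1.055]
wrist_force: [-0.1, 0.4, -1.3]
width: 0.0458
finger_force: 29.9
```

Emit:
play_rows:
  translation:
    - [0.35,-0.5,0.015]
    - [0.38,-0.48,0.015]
    - [0.41,-0.45,0.015]
    - [0.44,-0.43,0.015]
    - [0.47,-0.4,0.015]
    - [0.49,-0.37,0.015]
    - [0.52,-0.33,0.015]
    - [0.54,-0.3,0.015]
  twist:
    - [0,0,-0.65]
    - [0,0,-0.65]
    - [0,0,-0.65]
    - [0,0,-0.65]
    - [0,0,-0.65]
    - [0,0,-0.65]
    - [0,0,-0.65]
    - [0,0,-0.65]
  gripper: [-1,-1,-1,-1,-1,-1,-1,-1]

```text
time: 16.8
tool_pos: [0.4676, 0.3459, 0.3205]
ee_rot: [-3.14, 0.001, 1.575]
wrist_force: [1.1, -0.1, -1.0]
width: 0.0457
finger_force: 29.9
```

Emit:
play_rows:
  translation:
    - [0,0,0]
    - [0,0,0]
  twist:
    - [0,0,0]
    - [0,0,0]
  gripper: [-1,-1]

```text
time: 17.0
tool_pos: [0.4681, 0.3452, 0.3208]
ee_rot: [-3.141, 0.001, 1.573]
wrist_force: [-0.4, 0.3, 0.5]
width: 0.0455
finger_force: 29.9
```

```bash
python3 - <<'E'
from h import *
a=snap('wrist','w5.png')
for n in ['upper_drawer_pull','upper_drawer_in']:
  print([(np.round(d['centre'],3).tolist(),round(d['score'],2)) for d in robot.spot_point(n,'wrist')])
E
```

```text
[([0.418, 0.25, 0.073], 0.63)]
[([0.468, 0.367, 0.042], 0.94)]
```

View pics/w5.png

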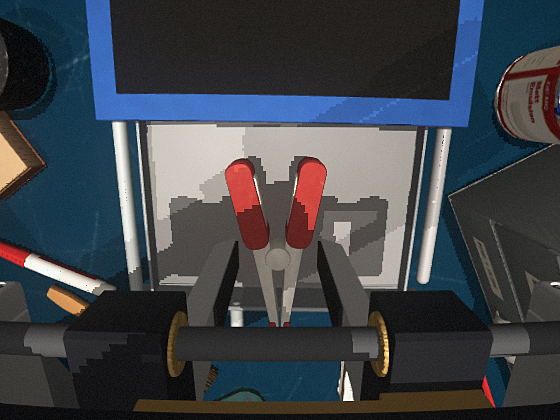

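The clamp is held centrally and lined up over the empty upper drawer, with its handles at (245,205) and (307,205). I'll lower it and release.

Emit:
play_rows:
  translation:
    - [0,0,0.6]
    - [0,0,0.6]
    - [0,0,0.35]
    - [0,0,0.2]
    - [0,0,0]
    - [0,0,0]
    - [0,0,0]
    - [0,0,0]
  twist:
    - [0,0,0]
    - [0,0,0]
    - [0,0,0]
    - [0,0,0]
    - [0,0,0]
    - [0,0,0]
    - [0,0,0]
    - [0,0,0]
  gripper: [-1,-1,-1,-1,-1,-1,0.4,0.4]

```text
time: 17.95
tool_pos: [0.4687, 0.3455, 0.2534]
ee_rot: [3.139, -0.001, 1.573]
wrist_force: [-0.0, -0.4, 0.8]
width: 0.0585
finger_force: 0.0
```

Emit:
play_rows:
  translation:
    - [0,0,0]
    - [0,0,0]
    - [0,0,-0.5]
    - [0,0,-0.8]
    - [0,0,-0.8]
    - [0,0,0]
  twist:
    - [0,0,0]
    - [0,0,0]
    - [0,0,0]
    - [0,0,0]
    - [0,0,0]
    - [0,0,0]
  gripper: [0.4,0.4,0.4,0.4,0.4,0.4]

```text
time: 18.55
tool_pos: [0.4692, 0.3458, 0.3421]
ee_rot: [3.132, -0.006, 1.573]
wrist_force: [1.6, 0.1, 0.9]
width: 0.0655
finger_force: 0.0
```

Emit:
play_rows:
  translation:
    - [-0.78,-0.39,0]
    - [-0.78,-0.39,0]
    - [-0.78,-0.39,0]
    - [0,0,0.5]
    - [0,0,0.7]
    - [0,0,0.6]
    - [0,0,0.35]
    - [0,0,0.15]
  twist:
    - [0,0,0]
    - [0,0,0]
    - [0,0,0]
    - [0,0,0]
    - [0,0,0]
    - [0,0,0]
    - [0,0,0]
    - [0,0,0]
  gripper: [0.4,0.4,0.4,0.4,0.4,0.4,0.4,0.4]

```text
time: 19.35
tool_pos: [0.4211, 0.2512, 0.2416]
ee_rot: [-3.138, 0.002, 1.573]
wrist_force: [0.5, 0.6, 0.2]
width: 0.0655
finger_force: 0.0
```

Emit:
play_rows:
  translation:
    - [0,0,0]
    - [0,0,0]
    - [0,0,0]
    - [0,0,0]
    - [0,0,0]
    - [0,0,0]
  twist:
    - [0,0,0]
    - [0,0,0]
    - [0,0,0]
    - [0,0,0]
    - [0,0,0]
    - [0,0,0]
  gripper: [0.4,-1,-1,-1,-1,-1]

```text
time: 19.95
tool_pos: [0.4207, 0.2517, 0.2447]
ee_rot: [-3.138, -0.001, 1.573]
wrist_force: [-5.0, -0.7, 5.4]
width: 0.039
finger_force: 30.0
```

Pinched (39 mm). Next I push the drawer home by about 0.14 m.

Emit:
play_rows:
  translation:
    - [0.3,0,0]
    - [0.5,0,0]
    - [0.5,0,0]
    - [0.5,0,0]
    - [0.5,0,0]
    - [0.5,0,0]
    - [0.3,0,0]
    - [0,0,0]
  twist:
    - [0,0,0]
    - [0,0,0]
    - [0,0,0]
    - [0,0,0]
    - [0,0,0]
    - [0,0,0]
    - [0,0,0]
    - [0,0,0]
  gripper: [-1,-1,-1,-1,-1,-1,-1,-1]

```text
time: 20.75
tool_pos: [0.4217, 0.3769, 0.2447]
ee_rot: [3.14, -0.003, 1.574]
wrist_force: [1.0, 1.4, 3.6]
width: 0.0392
finger_force: 30.0
```

Emit:
play_rows:
  translation:
    - [0.15,0,0]
    - [0.1,0,0]
    - [0.08,0,0]
    - [0.05,0,0]
    - [0,0,0]
    - [0,0,0]
  twist:
    - [0,0,0]
    - [0,0,0]
    - [0,0,0]
    - [0,0,0]
    - [0,0,0]
    - [0,0,0]
  gripper: [-1,-1,-1,-1,-1,-1]

```text
time: 21.35
tool_pos: [0.4218, 0.3907, 0.2447]
ee_rot: [3.14, -0.001, 1.572]
wrist_force: [0.9, 0.1, 4.9]
width: 0.039
finger_force: 30.0
```

Emit:
play_rows:
  translation:
    - [0.05,0,0]
    - [0.05,0,0]
    - [0,0,0]
    - [0,0,0]
  twist:
    - [0,0,0]
    - [0,0,0]
    - [0,0,0]
    - [0,0,0]
  gripper: [-1,-1,-1,-1]

```text
time: 21.75
tool_pos: [0.422, 0.3931, 0.2447]
ee_rot: [3.141, 0.004, 1.572]
wrist_force: [0.4, -7.0, 8.4]
width: 0.039
finger_force: 30.0
```

Emit:
play_rows:
  translation:
    - [0.05,0,0]
    - [0.05,0,0]
    - [0,0,0]
    - [0,0,0]
  twist:
    - [0,0,0]
    - [0,0,0]
    - [0,0,0]
    - [0,0,0]
  gripper: [-1,-1,-1,-1]

```text
time: 22.15
tool_pos: [0.4221, 0.3947, 0.2447]
ee_rot: [-3.141, 0.013, 1.571]
wrist_force: [-0.3, -15.4, 11.8]
width: 0.0394
finger_force: 29.9
```

Emit:
play_rows:
  translation:
    - [0,0,0]
    - [0,0,0]
    - [0,0,0]
    - [0,0,-0.5]
    - [0,0,-1]
    - [0,0,-1]
    - [-0.4,0,0]
  twist:
    - [0,0,0]
    - [0,0,0]
    - [0,0,0]
    - [0,0,0]
    - [0,0,0]
    - [0,0,0]
    - [0,0,0]
  gripper: [0.4,0.4,0.4,0.4,0.4,0.4,0.4]

```text
time: 22.85
tool_pos: [0.4221, 0.3846, 0.3507]
ee_rot: [3.132, -0.009, 1.575]
wrist_force: [0.5, -0.2, 0.8]
width: 0.0657
finger_force: 0.0
```

Emit:
play_rows:
  translation:
    - [-0.5,0.8,0]
    - [-0.5,0.8,0]
    - [-0.2,0.8,0]
    - [0,0,0]
    - [0,0,0]
    - [0,0,0]
  twist:
    - [0,0,0]
    - [0,0,0]
    - [0,0,0]
    - [0,0,0]
    - [0,0,0]
    - [0,0,0]
  gripper: [0.4,0.4,0.4,0.4,0.4,0.4]

```text
time: 23.45
tool_pos: [0.5167, 0.3353, 0.343]
ee_rot: [-3.14, 0.0, 1.574]
wrist_force: [0.2, -0.3, 0.5]
width: 0.0659
finger_force: 0.0
```

```bash
python3 - <<'E'
from h import *
o=robot.get_obs(); print(o['time'],o['tool_pos'].round(4),o['ee_rot'].round(4),o['width'])
for c in ('wrist','top','scene'):
  a=snap(c,c+'6.png')
  for n in ['upper_drawer_pull','lower_drawer_pull','glued_block_1','red_clamp']:
    print(c,n,[(np.round(d['centre'],3).tolist(),round(d['score'],2)) for d in robot.spot_point(n,c)])
E
```

```text
23.45 [0.5167 0.3353 0.343 ] [-3.1398e+00  3.0000e-04  1.5737e+00] 0.06594518546077756
wrist upper_drawer_pull [([0.421, 0.389, 0.071], 0.89)]
wrist lower_drawer_pull [([0.522, 0.394, 0.034], 0.74)]
wrist glued_block_1 [([0.572, 0.063, -0.002], 0.63)]
wrist red_clamp []
top upper_drawer_pull [([0.428, 0.394, 0.071], 0.42)]
top lower_drawer_pull []
top glued_block_1 [([0.388, 0.706, -0.001], 0.78), ([0.569, 0.06, 0.002], 0.62), ([0.552, 0.161, -0.002], 0.58)]
top red_clamp []
scene upper_drawer_pull [([0.423, 0.397, 0.068], 0.67)]
scene lower_drawer_pull [([0.519, 0.394, 0.034], 0.76)]
scene glued_block_1 [([0.565, 0.061, 0.004], 0.97), ([0.549, 0.162, -0.001], 0.92)]
scene red_clamp [([0.52, 0.394, 0.037], 0.56)]
```

View pics/wrist6.png

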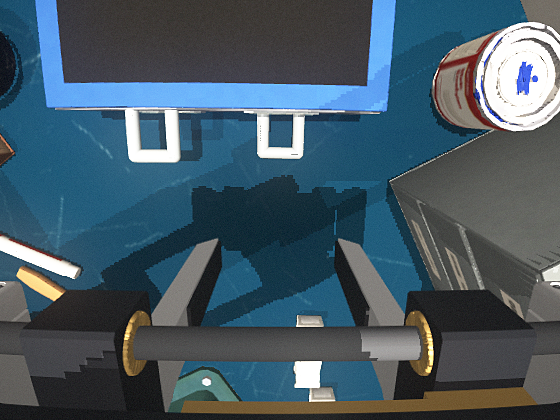

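Both drawers are shut. The upper pull is at (153,136) and the lower pull at (281,135), which is (0.520,0.394). Next I pinch the lower pull.

Emit:
play_rows:
  translation:
    - [0.7,0.08,0]
    - [0.7,0,0]
    - [0,0,0.7]
    - [0,0,0.8]
    - [0,0,0.8]
    - [0,0,0.6]
    - [0,0,0.3]
    - [0,0,0.1]
  twist:
    - [0,0,0]
    - [0,0,0]
    - [0,0,0]
    - [0,0,0]
    - [0,0,0]
    - [0,0,0]
    - [0,0,0]
    - [0,0,0]
  gripper: [0.4,0.4,0.4,0.4,0.4,0.4,0.4,0.4]

```text
time: 25.0
tool_pos: [0.5204, 0.3907, 0.2101]
ee_rot: [-3.139, 0.001, 1.573]
wrist_force: [1.2, -0.3, 0.1]
width: 0.0659
finger_force: 0.0
```

Emit:
play_rows:
  translation:
    - [0,0,0]
    - [0,0,0]
    - [0,0,0]
    - [0,0,0]
    - [0,0,0]
    - [0,0,0]
  twist:
    - [0,0,0]
    - [0,0,0]
    - [0,0,0]
    - [0,0,0]
    - [0,0,0]
    - [0,0,0]
  gripper: [0.4,-1,-1,-1,-1,-1]

```text
time: 25.6
tool_pos: [0.5191, 0.3913, 0.2132]
ee_rot: [-3.137, -0.0, 1.573]
wrist_force: [-7.2, -0.2, 6.8]
width: 0.039
finger_force: 30.0
```

Emit:
play_rows:
  translation:
    - [-0.2,0,0]
    - [-0.5,0,0]
    - [-0.5,0,0]
    - [-0.5,0,0]
    - [-0.5,0,0]
    - [-0.5,0,0]
    - [-0.5,0,0]
    - [-0.4,0,0]
  twist:
    - [0,0,0]
    - [0,0,0]
    - [0,0,0]
    - [0,0,0]
    - [0,0,0]
    - [0,0,0]
    - [0,0,0]
    - [0,0,0]
  gripper: [-1,-1,-1,-1,-1,-1,-1,-1]

```text
time: 26.4
tool_pos: [0.5178, 0.2474, 0.2132]
ee_rot: [-3.132, -0.002, 1.574]
wrist_force: [-14.9, 3.3, 11.2]
width: 0.0386
finger_force: 30.0
```

Emit:
play_rows:
  translation:
    - [0,0,0]
    - [0,0,0]
    - [0,0,0]
  twist:
    - [0,0,0]
    - [0,0,0]
    - [0,0,0]
  gripper: [-1,-1,-1]

```text
time: 26.7
tool_pos: [0.5179, 0.247, 0.2132]
ee_rot: [-3.131, 0.001, 1.574]
wrist_force: [-15.5, -1.4, 12.2]
width: 0.0389
finger_force: 30.0
```

Release, rise, and look from above before taking the blocks.

Emit:
play_rows:
  translation:
    - [0,0,0]
    - [0,0,0]
    - [0,0,0]
    - [0,0,-0.5]
    - [0,0,-0.9]
    - [0,0,-0.9]
    - [0,0,-0.9]
    - [0,0,0]
  twist:
    - [0,0,0]
    - [0,0,0]
    - [0,0,0]
    - [0,0,0]
    - [0,0,0]
    - [0,0,0]
    - [0,0,0]
    - [0,0,0]
  gripper: [0.3,0.3,0.3,0.3,0.3,0.3,0.3,0.3]

```text
time: 27.5
tool_pos: [0.5224, 0.2472, 0.347]
ee_rot: [3.129, -0.005, 1.573]
wrist_force: [-0.1, 0.5, 0.2]
width: 0.0612
finger_force: 0.0
```

Emit:
play_rows:
  translation:
    - [-0.9,0.25,0]
    - [-0.9,0.25,0]
    - [-0.9,0.25,0]
    - [0,0,0]
    - [0,0,0]
    - [0,0,0]
  twist:
    - [0,0,0]
    - [0,0,0]
    - [0,0,0]
    - [0,0,0]
    - [0,0,0]
    - [0,0,0]
  gripper: [0,0,0,0,0,0]

```text
time: 28.1
tool_pos: [0.551, 0.1395, 0.3391]
ee_rot: [-3.141, -0.0, 1.573]
wrist_force: [-0.3, -0.4, -0.6]
width: 0.0469
finger_force: 0.0
```

```bash
python3 - <<'E'
from h import *
o=robot.get_obs(); print(o['time'],o['tool_pos'].round(4),o['ee_rot'].round(4),o['width'])
for c in ('wrist','top','scene'):
  a=snap(c,c+'7.png')
  for n in ['lower_drawer_pull','lower_drawer_in','glued_block_1','red_clamp']:
    print(c,n,[(np.round(d['centre'],3).tolist(),round(d['score'],2)) for d in robot.spot_point(n,c)])
E
```

```text
28.1 [0.551  0.1395 0.3391] [-3.1406e+00 -4.0000e-04  1.5733e+00] 0.046944248797167326
wrist lower_drawer_pull []
wrist lower_drawer_in [([0.569, 0.068, -0.0], 0.7)]
wrist glued_block_1 [([0.571, 0.063, -0.002], 0.77), ([0.549, 0.158, 0.001], 0.6)]
wrist red_clamp []
top lower_drawer_pull [([0.515, 0.259, 0.031], 0.88)]
top lower_drawer_in [([0.473, 0.368, 0.005], 0.76)]
top glued_block_1 [([0.553, 0.163, -0.001], 0.67), ([0.388, 0.705, -0.001], 0.63), ([0.429, 0.394, 0.071], 0.2)]
top red_clamp []
scene lower_drawer_pull [([0.516, 0.262, 0.033], 0.58)]
scene lower_drawer_in [([0.468, 0.373, 0.005], 0.73)]
scene glued_block_1 [([0.565, 0.065, 0.001], 0.84), ([0.548, 0.16, -0.004], 0.78)]
scene red_clamp []
```

View pics/wrist7.png

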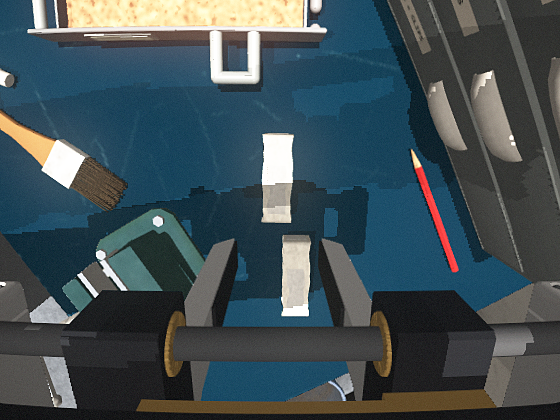

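The cork drawer is out at the top, with its pull at (235,60). The two waiting blocks are at (277,178) and (295,275), undisturbed. I'll take the nearer-to-drawer block first.

Emit:
play_rows:
  translation:
    - [0.5,-0.02,0]
    - [0,0,0.8]
    - [0,0,0.8]
    - [0,0,0.8]
    - [0,0,0.5]
    - [0,0,0.3]
    - [0,0,0.1]
    - [0,0,0]
  twist:
    - [0,0,0]
    - [0,0,0]
    - [0,0,0]
    - [0,0,0]
    - [0,0,0]
    - [0,0,0]
    - [0,0,0]
    - [0,0,0]
  gripper: [0,0,0,0,0,0,0,0]

```text
time: 29.65
tool_pos: [0.5505, 0.159, 0.2081]
ee_rot: [3.141, -0.0, 1.573]
wrist_force: [-0.4, 0.3, 0.0]
width: 0.0471
finger_force: 0.0
```

Emit:
play_rows:
  translation:
    - [0,0,0]
    - [0,0,0]
    - [0,0,0]
    - [0,0,0]
    - [0,0,-0.5]
    - [0,0,-0.9]
    - [0,0,-0.9]
    - [0,0,-0.8]
  twist:
    - [0,0,0]
    - [0,0,0]
    - [0,0,0]
    - [0,0,0]
    - [0,0,0]
    - [0,0,0]
    - [0,0,0]
    - [0,0,0]
  gripper: [-1,-1,-1,-1,-1,-1,-1,-1]

```text
time: 30.45
tool_pos: [0.5502, 0.1589, 0.3337]
ee_rot: [3.141, -0.0, 1.573]
wrist_force: [-0.4, -0.1, -0.0]
width: 0.0241
finger_force: 30.0
```

Emit:
play_rows:
  translation:
    - [0.955,-0.12,0]
    - [0.955,-0.12,0]
    - [0.955,-0.12,0]
    - [0.955,-0.12,0]
    - [0.955,-0.12,0]
    - [0,0,0]
    - [0,0,0]
  twist:
    - [0,0,0]
    - [0,0,0]
    - [0,0,0]
    - [0,0,0]
    - [0,0,0]
    - [0,0,0]
    - [0,0,0]
  gripper: [-1,-1,-1,-1,-1,-1,-1]

```text
time: 31.15
tool_pos: [0.5256, 0.3506, 0.3315]
ee_rot: [-3.141, 0.001, 1.575]
wrist_force: [1.0, -0.7, -0.3]
width: 0.0242
finger_force: 30.0
```

```bash
python3 - <<'E'
from h import *
o=robot.get_obs(); print(o['time'],o['tool_pos'].round(4),o['width'])
a=snap('wrist','wrist8.png')
for n in ['lower_drawer_in','glued_block_1']:
    print(n,[(np.round(d['centre'],3).tolist(),round(d['score'],2)) for d in robot.spot_point(n,'wrist')])
E
```

```text
31.15 [0.5256 0.3506 0.3315] 0.0242431381521917
lower_drawer_in [([0.468, 0.378, 0.006], 0.65)]
glued_block_1 [([0.525, 0.351, 0.121], 0.96)]
```

View pics/wrist8.png

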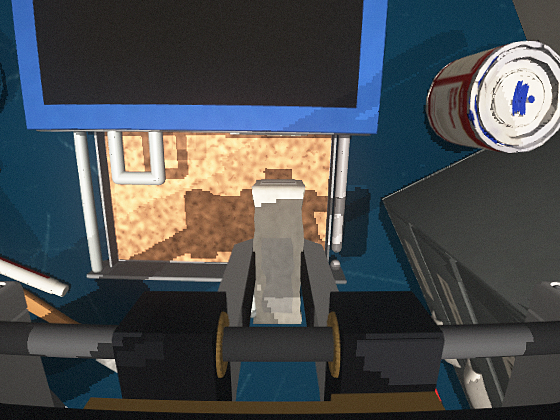

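The block is centred at (277,250) over the cork floor's right half, behind the front rim (row 272) and clear of the upper pull (137,160). I'll lower it.

Emit:
play_rows:
  translation:
    - [0,0,0.7]
    - [0,0,0.8]
    - [0,0,0.7]
    - [0,0,0.4]
    - [0,0,0.2]
    - [0,0,0]
    - [0,0,0]
    - [0,0,0]
  twist:
    - [0,0,0]
    - [0,0,0]
    - [0,0,0]
    - [0,0,0]
    - [0,0,0]
    - [0,0,0]
    - [0,0,0]
    - [0,0,0]
  gripper: [-1,-1,-1,-1,-1,-1,-1,-0.1]

```text
time: 32.1
tool_pos: [0.5266, 0.3502, 0.2221]
ee_rot: [3.138, -0.002, 1.573]
wrist_force: [0.2, 0.4, 0.3]
width: 0.029
finger_force: 0.0
```

Emit:
play_rows:
  translation:
    - [0,0,0]
    - [0,0,0]
    - [0,0,-0.5]
    - [0,0,-0.9]
    - [0,0,-0.9]
    - [0,0,-0.7]
    - [0,0,0]
  twist:
    - [0,0,0]
    - [0,0,0]
    - [0,0,0]
    - [0,0,0]
    - [0,0,0]
    - [0,0,0]
    - [0,0,0]
  gripper: [-0.1,-0.1,-0.1,-0.1,-0.1,-0.1,-0.1]

```text
time: 32.8
tool_pos: [0.5266, 0.3504, 0.3466]
ee_rot: [3.131, -0.006, 1.573]
wrist_force: [0.5, 0.7, -0.1]
width: 0.0421
finger_force: 0.0
```

Emit:
play_rows:
  translation:
    - [-1,0.13,0]
    - [-1,0.13,0]
    - [-1,0.13,0]
    - [-1,0.13,0]
    - [-1,0.13,0]
    - [-1,0.13,0]
    - [-0.9,0.13,0]
    - [-0.4,0.13,0]
  twist:
    - [0,0,0]
    - [0,0,0]
    - [0,0,0]
    - [0,0,0]
    - [0,0,0]
    - [0,0,0]
    - [0,0,0]
    - [0,0,0]
  gripper: [0,0,0,0,0,0,0,0]

```text
time: 33.6
tool_pos: [0.568, 0.0553, 0.3386]
ee_rot: [-3.14, 0.001, 1.57]
wrist_force: [1.0, -0.1, 0.3]
width: 0.0467
finger_force: 0.0
```

Emit:
play_rows:
  translation:
    - [0,0,0]
    - [0,0,0]
  twist:
    - [0,0,0]
    - [0,0,0]
  gripper: [0,0]

```text
time: 33.8
tool_pos: [0.5681, 0.0587, 0.3392]
ee_rot: [-3.14, -0.001, 1.573]
wrist_force: [0.7, 0.5, 0.6]
width: 0.047
finger_force: 0.0
```

```bash
python3 - <<'E'
from h import *
o=robot.get_obs(); print(o['time'],o['tool_pos'].round(4),o['width'])
for c in ('wrist','top','scene'):
  a=snap(c,c+'9.png')
  for n in ['lower_drawer_in','glued_block_1']:
    print(c,n,[(np.round(d['centre'],3).tolist(),round(d['score'],2)) for d in robot.spot_point(n,c)])
E
```

```text
33.8 [0.5681 0.0587 0.3392] 0.047025235694211846
wrist lower_drawer_in []
wrist glued_block_1 [([0.571, 0.065, 0.0], 0.92)]
top lower_drawer_in [([0.47, 0.37, 0.007], 0.58)]
top glued_block_1 [([0.501, 0.372, 0.01], 0.7), ([0.569, 0.058, 0.006], 0.61), ([0.389, 0.708, -0.002], 0.5)]
scene lower_drawer_in []
scene glued_block_1 [([0.565, 0.063, -0.004], 0.66), ([0.386, 0.702, -0.002], 0.55)]
```

The top camera puts the placed block at (0.501,0.372), about 3 cm from where I released it. I'll check the picture.

```bash
python3 - <<'E'
from h import *
a=cv2.imread('pics/top9.png')
cv2.imwrite('pics/crop9.png',cv2.resize(a[200:300,185:385],None,fx=4,fy=4,interpolation=cv2.INTER_CUBIC))
E
```

```text
(no output)
```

View pics/crop9.png

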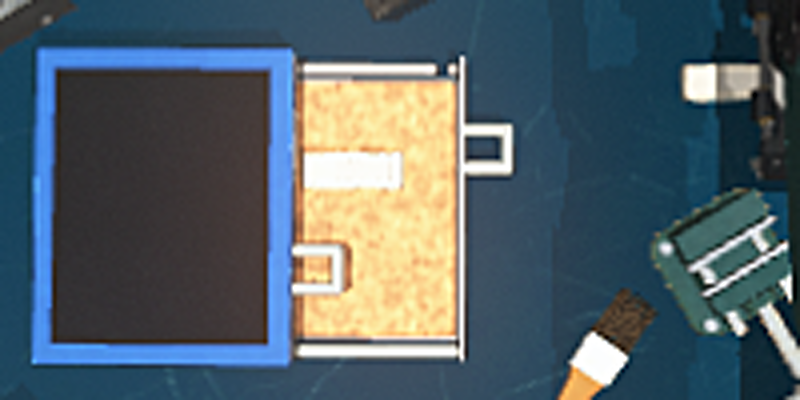

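The block has been knocked toward the chest. It now sits at crop pixels (304–402, 152–190), still flat and well inside the cork drawer, so it can stay. I'll measure the free space beside it for the second block.

```bash
python3 - <<'E'
from h import *
f=lambda u,v,z: ray('top',(u/4+185,v/4+200),z).round(4)[:2]
print('blk1',[f(*p,.034) for p in [(304,152),(402,153),(402,190),(304,187)]])
print('pull',[f(*p,.07) for p in [(348,243),(348,295)]])
print('front inner',f(455,150,.039),f(458,150,.039), 'floor',f(455,300,.008),'walls',f(400,80,.022),f(400,340,.022),'chestfront',f(294,60,.08))
E
```

```text
blk1 [array([0.5134, 0.4091]), array([0.5117, 0.331 ]), array([0.4823, 0.3313]), array([0.4855, 0.4093])]
pull [array([0.4406, 0.3744]), array([0.4004, 0.3748])]
front inner [0.5134 0.2889] [0.5133 0.2865] floor [0.3938 0.2893] walls [0.5712 0.3316] [0.3629 0.3342] chestfront [0.5826 0.4147]
```

Emit:
play_rows:
  translation:
    - [-0.63,0.02,0]
    - [0,0,0.8]
    - [0,0,0.8]
    - [0,0,0.8]
    - [0,0,0.5]
    - [0,0,0.3]
    - [0,0,0.1]
    - [0,0,0]
  twist:
    - [0,0,0]
    - [0,0,0]
    - [0,0,0]
    - [0,0,0]
    - [0,0,0]
    - [0,0,0]
    - [0,0,0]
    - [0,0,0]
  gripper: [0,0,0,0,0,0,0,0]

```text
time: 35.05
tool_pos: [0.5692, 0.0329, 0.2081]
ee_rot: [3.141, -0.0, 1.573]
wrist_force: [0.4, 0.3, 0.7]
width: 0.0467
finger_force: 0.0
```

Emit:
play_rows:
  translation:
    - [0,0,0]
    - [0,0,0]
    - [0,0,0]
    - [0,0,0]
    - [0,0,-0.5]
    - [0,0,-0.9]
    - [0,0,-0.9]
    - [0,0,-0.8]
  twist:
    - [0,0,0]
    - [0,0,0]
    - [0,0,0]
    - [0,0,0]
    - [0,0,0]
    - [0,0,0]
    - [0,0,0]
    - [0,0,0]
  gripper: [-1,-1,-1,-1,-1,-1,-1,-1]

```text
time: 35.85
tool_pos: [0.5689, 0.0328, 0.3336]
ee_rot: [3.141, -0.0, 1.573]
wrist_force: [0.4, -0.1, -0.4]
width: 0.0244
finger_force: 30.0
```

Emit:
play_rows:
  translation:
    - [0.89,-0.1,0]
    - [0.89,-0.1,0]
    - [0.89,-0.1,0]
    - [0.89,-0.1,0]
    - [0.89,-0.1,0]
    - [0.89,-0.1,0]
    - [0.89,-0.1,0]
    - [0.89,-0.1,0]
  twist:
    - [0,0,0]
    - [0,0,0]
    - [0,0,0]
    - [0,0,0]
    - [0,0,0]
    - [0,0,0]
    - [0,0,0]
    - [0,0,0]
  gripper: [-1,-1,-1,-1,-1,-1,-1,-1]

```text
time: 36.65
tool_pos: [0.536, 0.3189, 0.3317]
ee_rot: [-3.141, 0.0, 1.573]
wrist_force: [1.3, 0.5, -0.1]
width: 0.0242
finger_force: 30.0
```

Emit:
play_rows:
  translation:
    - [0,0,0]
    - [0,0,0]
  twist:
    - [0,0,0]
    - [0,0,0]
  gripper: [-1,-1]

```text
time: 36.85
tool_pos: [0.5361, 0.3181, 0.3315]
ee_rot: [-3.141, 0.001, 1.575]
wrist_force: [-0.2, 0.2, -0.6]
width: 0.0245
finger_force: 30.0
```

```bash
python3 - <<'E'
from h import *
o=robot.get_obs(); print(o['time'],o['tool_pos'].round(4),o['width'])
a=snap('wrist','wrist10.png')
for n in ['lower_drawer_in','glued_block_1']:
    print(n,[(np.round(d['centre'],3).tolist(),round(d['score'],2)) for d in robot.spot_point(n,'wrist')])
E
```

```text
36.85 [0.5361 0.3181 0.3315] 0.024486341563275425
lower_drawer_in [([0.464, 0.376, 0.006], 0.95), ([0.536, 0.348, 0.12], 0.44)]
glued_block_1 [([0.485, 0.379, 0.006], 0.63)]
```

View pics/wrist10.png

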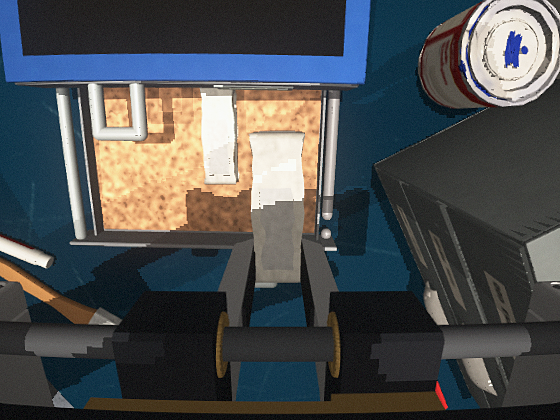

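The held block (277,207) clears the first block (220,137), and the fingers will come down in front of that block's end. I'll lower and release.

Emit:
play_rows:
  translation:
    - [0,0,0.7]
    - [0,0,0.8]
    - [0,0,0.7]
    - [0,0,0.4]
    - [0,0,0.2]
    - [0,0,0]
    - [0,0,0]
    - [0,0,0]
  twist:
    - [0,0,0]
    - [0,0,0]
    - [0,0,0]
    - [0,0,0]
    - [0,0,0]
    - [0,0,0]
    - [0,0,0]
    - [0,0,0]
  gripper: [-1,-1,-1,-1,-1,-1,-1,-0.15]

```text
time: 37.8
tool_pos: [0.5371, 0.3178, 0.2221]
ee_rot: [3.138, -0.002, 1.573]
wrist_force: [0.8, -0.0, 0.3]
width: 0.029
finger_force: 0.0
```

Emit:
play_rows:
  translation:
    - [0,0,0]
    - [0,0,0]
    - [0,0,-0.5]
    - [0,0,-0.9]
    - [0,0,-0.9]
    - [0,0,-0.7]
    - [0,0,0]
  twist:
    - [0,0,0]
    - [0,0,0]
    - [0,0,0]
    - [0,0,0]
    - [0,0,0]
    - [0,0,0]
    - [0,0,0]
  gripper: [-0.15,-0.15,-0.15,-0.15,-0.15,-0.15,-0.15]

```text
time: 38.5
tool_pos: [0.5371, 0.318, 0.3466]
ee_rot: [3.131, -0.005, 1.573]
wrist_force: [1.3, 0.1, 0.3]
width: 0.04
finger_force: 0.0
```

Emit:
play_rows:
  translation:
    - [-0.75,-0.2,0]
    - [-0.75,-0.2,0]
    - [-0.75,-0.2,0]
    - [-0.75,-0.2,0]
    - [0,0,0]
    - [0,0,0]
  twist:
    - [0,0,0]
    - [0,0,0]
    - [0,0,0]
    - [0,0,0]
    - [0,0,0]
    - [0,0,0]
  gripper: [0.4,0.4,0.4,0.4,0.4,0.4]

```text
time: 39.1
tool_pos: [0.5045, 0.1972, 0.3391]
ee_rot: [-3.141, -0.0, 1.572]
wrist_force: [-0.1, -0.0, 0.5]
width: 0.0657
finger_force: 0.0
```

```bash
python3 - <<'E'
from h import *
o=robot.get_obs(); print(o['time'],o['tool_pos'].round(4),o['width'])
for c in ('wrist','top'):
  a=snap(c,c+'11.png')
  for n in ['lower_drawer_in','lower_drawer_pull','glued_block_1']:
    print(c,n,[(np.round(d['centre'],3).tolist(),round(d['score'],2)) for d in robot.spot_point(n,c)])
E
```

```text
39.1 [0.5045 0.1972 0.3391] 0.06573280763779434
wrist lower_drawer_in [([0.765, 0.257, 0.004], 0.24)]
wrist lower_drawer_pull [([0.519, 0.261, 0.033], 0.75)]
wrist glued_block_1 [([0.539, 0.348, 0.007], 0.56)]
top lower_drawer_in [([0.468, 0.371, 0.007], 0.65), ([0.536, 0.347, 0.012], 0.53)]
top lower_drawer_pull [([0.513, 0.26, 0.03], 0.61)]
top glued_block_1 [([0.387, 0.706, 0.001], 0.68), ([0.487, 0.382, 0.008], 0.58)]
```

View pics/wrist11.png

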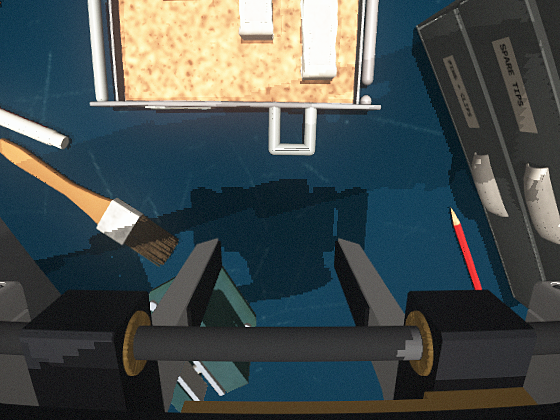

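Both blocks lie flat in the cork drawer. The lower pull is at (293,130), which is (0.518,0.260). I'll pinch it and push home.

Emit:
play_rows:
  translation:
    - [0.78,0.17,0]
    - [0.78,0.17,0]
    - [0,0,0.7]
    - [0,0,0.8]
    - [0,0,0.8]
    - [0,0,0.5]
    - [0,0,0.3]
    - [0,0,0.05]
  twist:
    - [0,0,0]
    - [0,0,0]
    - [0,0,0]
    - [0,0,0]
    - [0,0,0]
    - [0,0,0]
    - [0,0,0]
    - [0,0,0]
  gripper: [0.4,0.4,0.4,0.4,0.4,0.4,0.4,0.4]

```text
time: 40.3
tool_pos: [0.5176, 0.2599, 0.2121]
ee_rot: [-3.139, 0.001, 1.573]
wrist_force: [0.2, -0.2, 0.2]
width: 0.0659
finger_force: 0.0
```

Emit:
play_rows:
  translation:
    - [0,0,0]
    - [0,0,0]
    - [0,0,0]
    - [0,0,0]
    - [0,0,0]
    - [0,0,0]
  twist:
    - [0,0,0]
    - [0,0,0]
    - [0,0,0]
    - [0,0,0]
    - [0,0,0]
    - [0,0,0]
  gripper: [0.4,-1,-1,-1,-1,-1]

```text
time: 40.9
tool_pos: [0.5169, 0.2601, 0.2147]
ee_rot: [-3.137, -0.0, 1.573]
wrist_force: [-5.3, -0.2, 5.3]
width: 0.0391
finger_force: 30.0
```

Emit:
play_rows:
  translation:
    - [0.15,0,0]
    - [0.3,0,0]
    - [0.45,0,0]
    - [0.5,0,0]
    - [0.5,0,0]
    - [0.45,0,0]
    - [0.3,0,0]
    - [0.15,0,0]
  twist:
    - [0,0,0]
    - [0,0,0]
    - [0,0,0]
    - [0,0,0]
    - [0,0,0]
    - [0,0,0]
    - [0,0,0]
    - [0,0,0]
  gripper: [-1,-1,-1,-1,-1,-1,-1,-1]

```text
time: 41.7
tool_pos: [0.5178, 0.3736, 0.2148]
ee_rot: [3.141, -0.001, 1.574]
wrist_force: [-0.8, -1.7, 5.6]
width: 0.0386
finger_force: 30.0
```

Emit:
play_rows:
  translation:
    - [0.12,0,0]
    - [0.12,0,0]
    - [0.1,0,0]
    - [0.05,0,0]
    - [0.05,0,0]
    - [0,0,0]
    - [0,0,0]
  twist:
    - [0,0,0]
    - [0,0,0]
    - [0,0,0]
    - [0,0,0]
    - [0,0,0]
    - [0,0,0]
    - [0,0,0]
  gripper: [-1,-1,-1,-1,-1,-1,-1]

```text
time: 42.4
tool_pos: [0.518, 0.3904, 0.2148]
ee_rot: [3.141, -0.002, 1.573]
wrist_force: [-1.7, 0.9, 5.1]
width: 0.0391
finger_force: 30.0
```

Emit:
play_rows:
  translation:
    - [0.05,0,0]
    - [0.05,0,0]
    - [0,0,0]
    - [0,0,0]
  twist:
    - [0,0,0]
    - [0,0,0]
    - [0,0,0]
    - [0,0,0]
  gripper: [-1,-1,-1,-1]

```text
time: 42.8
tool_pos: [0.5181, 0.3941, 0.2148]
ee_rot: [3.14, -0.002, 1.573]
wrist_force: [-2.5, 0.6, 5.8]
width: 0.0388
finger_force: 30.0
```

Emit:
play_rows:
  translation:
    - [0.05,0,0]
    - [0.05,0,0]
    - [0,0,0]
    - [0,0,0]
  twist:
    - [0,0,0]
    - [0,0,0]
    - [0,0,0]
    - [0,0,0]
  gripper: [-1,-1,-1,-1]

```text
time: 43.2
tool_pos: [0.5183, 0.3958, 0.2147]
ee_rot: [-3.141, 0.006, 1.572]
wrist_force: [-2.4, -9.5, 8.9]
width: 0.0393
finger_force: 30.0
```

Emit:
play_rows:
  translation:
    - [0.05,0,0]
    - [0.04,0,0]
    - [0,0,0]
    - [0,0,0]
  twist:
    - [0,0,0]
    - [0,0,0]
    - [0,0,0]
    - [0,0,0]
  gripper: [-1,-1,-1,-1]

```text
time: 43.6
tool_pos: [0.5185, 0.3971, 0.2147]
ee_rot: [-3.14, 0.013, 1.571]
wrist_force: [-3.6, -16.3, 11.9]
width: 0.0388
finger_force: 30.0
```

Emit:
play_rows:
  translation:
    - [0,0,0]
    - [0,0,0]
    - [0,0,0]
    - [0,0,-0.5]
    - [0,0,-1]
    - [0,0,-1]
    - [0,0,-1]
    - [-0.5,0,0]
  twist:
    - [0,0,0]
    - [0,0,0]
    - [0,0,0]
    - [0,0,0]
    - [0,0,0]
    - [0,0,0]
    - [0,0,0]
    - [0,0,0]
  gripper: [0.4,0.4,0.4,0.4,0.4,0.4,0.4,0.4]

```text
time: 44.4
tool_pos: [0.5183, 0.3835, 0.3619]
ee_rot: [3.129, -0.009, 1.576]
wrist_force: [0.1, 0.8, 0.3]
width: 0.0657
finger_force: 0.0
```

Emit:
play_rows:
  translation:
    - [-0.5,-0.5,0]
    - [-0.5,-0.5,0]
    - [0,0,0]
    - [0,0,0]
  twist:
    - [0,0,0]
    - [0,0,0]
    - [0,0,0]
    - [0,0,0]
  gripper: [0.4,0.4,0.4,0.4]

```text
time: 44.8
tool_pos: [0.4779, 0.3413, 0.354]
ee_rot: [3.14, -0.001, 1.573]
wrist_force: [0.0, 1.0, 0.8]
width: 0.0659
finger_force: 0.0
```

```bash
python3 - <<'E'
from h import *
o=robot.get_obs(); print(o['time'],o['tool_pos'].round(4),o['wrist_force'].round(1))
for c in ('wrist','scene','top'):
  a=snap(c,c+'12.png')
  for n in ['upper_drawer_pull','lower_drawer_pull','glued_block_1','pencil']:
    print(c,n,[(np.round(d['centre'],3).tolist(),round(d['score'],2)) for d in robot.spot_point(n,c)])
E
```

```text
44.8 [0.4779 0.3413 0.354 ] [0.  1.  0.8]
wrist upper_drawer_pull [([0.427, 0.392, 0.071], 0.71)]
wrist lower_drawer_pull [([0.518, 0.395, 0.034], 0.6)]
wrist glued_block_1 []
wrist pencil []
scene upper_drawer_pull [([0.424, 0.394, 0.07], 0.8)]
scene lower_drawer_pull [([0.517, 0.396, 0.034], 0.57)]
scene glued_block_1 []
scene pencil [([0.708, 0.121, 0.001], 0.44)]
top upper_drawer_pull [([0.428, 0.396, 0.07], 0.5)]
top lower_drawer_pull [([0.516, 0.391, 0.034], 0.52)]
top glued_block_1 []
top pencil [([0.708, 0.126, 0.0], 0.62)]
```

View pics/wrist12.png

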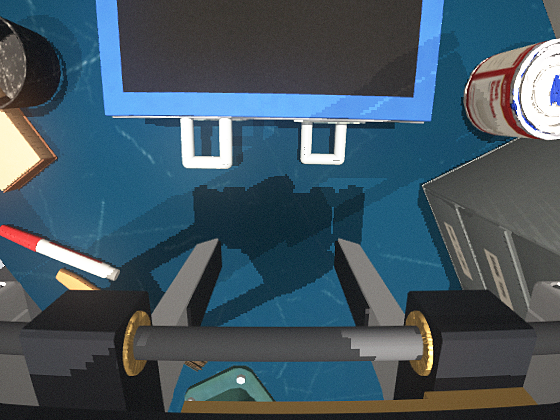

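Both drawers are flush, with the pulls at (206,143) and (324,143). Each was pushed until the wrist force showed it against its stop, and the pencil is unmoved. I'm handing in.

```bash
python3 -c "
from bench import robot
print(robot.close_job())"
```

```text
the job is handed in; nothing more can be done
None
```

I handed the job in at about 45 s: the red clamp is in the upper drawer, both taped blocks are in the cork-lined lower drawer, and both drawers are shut against their stops. No black clamp or third block was there, the pink look-alike was left alone, and the hand-in call returned no verdict.

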